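Lock the gearbox inspection cover with its quarter-turn fastener

TASK

The bearings in the small gearbox have been checked, so shut it up: push its hinged inspection cover down onto the seal from above, then set a fingertip in the slot of the quarter-turn fastener on the cover and turn it clockwise, pressing down as you turn, until it stops and the cam holds the cover down flat. Only push and touch: do not grip or hook the cover from beneath or open it further, and leave the spare bearing, outer ring, marker and brush beside the gearbox where they lie.

Things in the scene. Friction and masses are not known exactly. Their poses are not given: they have to be found in the camera images.
- gearbox: Grey cast gearbox, fixed. Origin at the centre of its underside; x from its front (robot side, brass sight glass) to its back (hinge side), y to its left. Housing 210 x 150 mm, rim 85 mm high, foot flange 225 x 180 x 10 mm; a 23 mm shaft end sticks out to y = -127 mm at x = +35, z = 44 mm. Its open top is closed by the hinged cover.
- cover (a joint): Cover angle, rad: 0 = flat on the compressed seal, grows as it opens (stop 1.2). The hinge is stiff: the cover stays where left (sinks under 0.05 rad in a run); 1 to 5 N at the front edge pushes it down. Let go shut but unlocked, the sponge seal lifts it about 0.02 rad (4 mm at the front edge); 8 to 11 N there holds it flat.
- cover_hinge (a point): Point on the hinge axis, mid-width, at the gearbox's back, 91 mm above the table. Axes turn with the cover: y along the hinge, -x along the cover to its free front edge, z out of its upper face. The cover plate is 156 mm wide, 8 mm thick, reaches 214 mm from the axis; its upper face is 4 mm above the axis.
- cover_front (a point): A place to push: point on the cover's upper face, mid-width, 200 mm from the hinge axis, 14 mm from the front edge, on the plain 26 mm strip in front of the fastener's bezel. 95 mm above the table when the cover is flat. Axes as cover_hinge.
- fastener (a joint): Fastener turn, rad: 0 = open, grows clockwise seen from above, 1.571 = locked (hard stop); starts below 0.3, stays where left. Runs free for about 0.9 rad, then the cam climbs a ramp under the keeper and pulls the cover down, then a flat. Takes up to 0.3 N m, less when pressed down. If the cover's front is over 15 mm up, the cam hits the keeper and cannot turn home.
- slot (a point): Centre of the slot's floor, on the fastener's axis; 138 mm from the hinge axis, 98 mm above the table when flat. Axes turn with the fastener: y along the slot, x across, z out. Slot 32 mm wide, 74 long, 14 deep across a round rotor; its ends are closed by a fixed bezel ring (inside dia. 75, outside 100 mm). Joint 0: slot parallel to the hinge; locked: slot points at the front edge.
- spare_bearing_mid (a point): centre of a loose tapered bearing cone, 50 mm in diameter, 18 mm high, beside the gearbox: bystander
- outer_ring_mid (a point): centre of a loose thin bearing ring, 48 mm in diameter, 12 mm high, beside the gearbox: bystander
- marker_mid (a point): loose marker pen, 132 x 16 mm, lying in front of the gearbox; the point lies 8 mm up, near its middle: bystander
- parts_brush_mid (a point): middle of a loose grease brush, 196 x 36 x 12 mm, lying to the right of the gearbox: bystander

How it is judged:
On the way, in this order (a step that is already met when the one before it is completed fails the run):
1. the cover has been pushed down onto its seal, with the fastener still open (value of joint cover below 0.045 rad and value of joint fastener below 0.6 rad), for 0.1 s.
2. the fastener has been turned a quarter turn and the cam holds the cover flat (value of joint fastener above 1.45 rad and value of joint cover below 0.012 rad), for 0.1 s.
At the end, for the whole second after the job is handed in: the fastener is turned at least 1.45 rad (83 degrees, the stop is at 90) and the cover is locked down within 0.012 rad of flat (2.5 mm at its front edge) (all of step 2); the robot touches nothing.
It fails at once if the cover is opened further, to more than 1.0 rad (value of joint cover above 1 rad).
It fails at once if a bystander (bearing, ring, marker, brush) is moved or lifted by more than 20 mm (distance of any of spare_bearing_mid, outer_ring_mid, marker_mid, parts_brush_mid from where it was at the start of the episode above 0.02 m).
It fails at once if the cover is gripped or hooked from beneath (a finger presses on its inner panel) (contact force between the fingers and cover_c1 above 0.5 N).
It also fails if it takes over 45 s, if anything falls off the work surface, if the arm or the gripper's body presses on something with over 40 N, if the wrist force passes 120 N, or if a joint passes its speed limit or range.

ROBOT

A 7-joint arm with a two-finger parallel gripper is mounted at the origin on a cart in front of the work surface, level with it; the furniture and walls round the work are solid. World frame = base frame: x ahead of the robot, y to its left, z up, the work surface at z = 0. Lengths are in m, angles in rad, forces in N, time in s.
With the tool pointing down it reaches from about 0.425 to 0.825 m from the base axis. Payload 3.6 kg.
Tool frame: the origin (TCP) lies at the very end of the fingers, on their centre line; the grasp point (between the pads) lies 19 mm behind it; z points along the fingers, y is the line along which they close (so a half turn about z gives the same grasp; the last joint's range is limited). The gripper opens to 93 mm and grips with 3 to 60 N. Pads are 15 mm wide; open, the fingers measure 128 mm over their backs; the gripper's body (75 mm by 188 mm) begins 65 mm behind the grasp point.
Start: joints at [1.153, 0.615, -0.013, 1.423, 0.008, 1.103, -0.04], TCP at [0.248, -0.601, 0.194] pointing down, gripper open.
Joint ranges: [-3.12, 3.12], [-0.3, 2.06], [-1.34, 1.32], [0.26, 2.42], [-1.36, 4.5], [0.01, 1.98], [-2.84, 2.84]. Speed limits (rad/s): [2.79, 2.79, 3.14, 3.14, 3.14, 3.14, 3.14].

INTERFACE

Orientations are given as a unit quaternion [x, y, z, w].
In Python, from workcell import readout, optics, ticket, finder gives the robot as it stands.
- The arm moves only by the tool play_rows, never from a script. Its arguments are lists of equal length, an entry for each row: "xyz": the shift along the world's x, y, z in mm, a list of three; "twist": the turn, a rotation vector about the world's x, y, z in degrees, a list of three; "hand": the gripper's target within -1 to 1 (shut at 1, half-way at 0, fully open at -1). In form: {"xyz": [[x, y, z], ...], "twist": [[rx, ry, rz], ...], "hand": [hand, ...]}. A call has 1 to 10 rows; each row is the pose to reach, as a shift and turn from the pose commanded when the call began; what a row does not reach only later rows make up. A row lasts 1/12 s, in which the tool goes at most 41.7 mm and 7.16 degrees, less where a joint would pass 70% of its speed; a pose out of reach is approached as far as the arm can. A call with a gripper value outside its range is refused whole. The fingers move at their own pace and stop on an object; "force" is the grip in N (left out, the last holds). Time passes only in rows, so rows that repeat a pose let the fingers close. It gives the time, the measured TCP pose, the force, the opening and the grip force at its end, in the units of the state.
- readout.sense(): the state, without advancing time (a new reading comes with each control period).
- optics.capture(name): name is "scene" or "top"; returns (picture, depth): 480x640x3 uint8, red, green, blue; 480x640 float32, m along the optical axis (not along the pixel's ray), 0 where there is no reading.
- optics.camera_model(name): a dict with "K" (3x3 intrinsics, pixels), "xyz" and "rotation" of the camera in the world. Camera axes: x right, y up, looking along -z (the intrinsics and any distortion apply to the point x, -y, -z); pixel columns grow to the right and rows downward; lengths in m; the calibration is good to about 2 mm. A picture is of the moment at which its call begins. camera_model takes no time and is no camera call.
- ticket.hand_in(): hands the job in; it is judged then, once.
Trained networks look in the newest picture that a camera, given by its name, has taken for a name from the list of things; names that differ only in an ending like _2 or _b are one class to them, and where a whole thing is asked for, a point or a joint stands for the part that bears it (a point fixed in the world has none). Each returns a list of dicts, best first, with "p" (0 to 1); they miss things now and then, are a little off and sometimes report something else, mostly with a low value. They report only what shows in the picture. A call takes as long as a camera call.
- finder.boxes_of(camera, query): "uv" ([column, row] in pixels, amid what is visible of it).
The state is a dict: "t": time; "joint_positions": joint angles; "dq": joint speeds; "joint_efforts": joint torques, N m; "eef_pos": TCP position; "tool_rot": TCP orientation; "force": force on the tool from outside, world axes, zero at the start; "ft_torque": the same for the moment, N m; "grip_width": finger opening in m; "finger_force": force on a finger pad.
Only numpy, scipy, OpenCV 4.12 (cv2) and the standard library are available. Lean on these libraries where they do the work, as an engineer would, in place of code of your own. Each camera call takes 0.05 s, during which the arm holds its last target. There are 200 camera calls.

## Working session

There is one attempt and no reset: what is moved stays moved. The work goes in short steps, Python scripts to look and compute and a tool call to move; the robot and the scene stay as the last step left them, time stands still between calls to the robot, and variables do not carry over. Pictures are saved under pics/ and viewed, at most 10 in all, crops included, and the job is handed in when it is done.

Besides the shell and the picture viewer there is one more tool, called as name(argument=value, ...) on one line, values as JSON. play_rows: Moves the arm, as the interface text tells. Its arguments: {"type":"object","properties":{"xyz":{"type":"array"},"twist":{"type":"array"},"hand":{"type":"array"},"force":{"type":"number"}},"required":["xyz","twist","hand"]}

```bash
mkdir -p pics; cat > h.py <<'E'
import numpy as np, cv2
from workcell import readout, optics, ticket, finder
def grab(n,save=None):
    p,d=optics.capture(n)
    if save: cv2.imwrite(f'pics/{save}.png',p[:,:,::-1])
    return p,d
def cloud(n,d):
    m=optics.camera_model(n);K=np.array(m['K']);R=np.array(m['rotation']);t=np.array(m['xyz'])
    v,u=np.mgrid[:480,:640]
    P=np.stack([(u-K[0,2])/K[0,0]*d,-(v-K[1,2])/K[1,1]*d,-d],-1)
    return P@R.T+t
E
python3 - <<'E'
from h import *
for n in('scene','top'):
    p,d=grab(n,n+'0');P=cloud(n,d);m=optics.camera_model(n);print(n,m)
    for q in('gearbox','cover','fastener','slot','cover_front','cover_hinge','marker_mid','parts_brush_mid','spare_bearing_mid','outer_ring_mid'):
        for r in finder.boxes_of(n,q)[:1]:
            u,v=map(int,r['uv']);print(q,round(r['p'],2),u,v,P[v,u].round(3))
s=readout.sense();print(s)
E
```

```text
Traceback (most recent call last):
  File "h.py", line 11, in cloud
    return P@R.T+t
           ~^~~~
ValueError: matmul: Input operand 1 has a mismatch in its core dimension 0, with gufunc signature (n?,k),(k,m?)->(n?,m?) (size 4 is different from 3)
```

View pics/scene0.png

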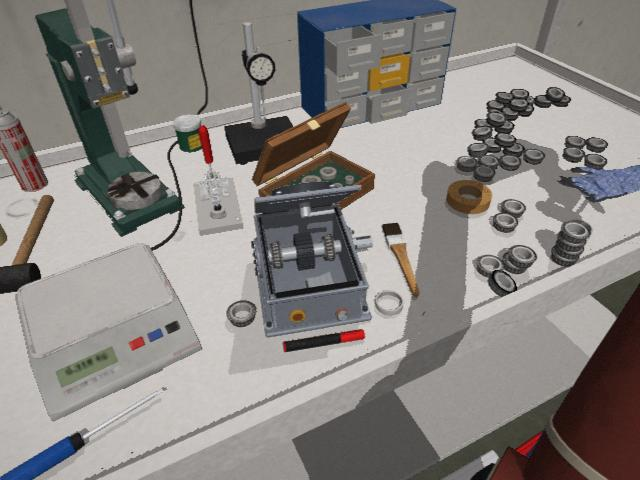

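The scene picture shows the gearbox at about (310,265). The cover stands steeply open at its back (about 300,195), with the marker, ring, brush and bearing around it. The camera rotation comes as a quaternion, so I'll fix that.

```bash
sed -i "s/R=np.array(m\['rotation'\])/R=Rot.from_quat(m['rotation']).as_matrix()/; 1a from scipy.spatial.transform import Rotation as Rot" h.py
python3 - <<'E'
from h import *
for n in('scene','top'):
    p,d=grab(n,n+'0');P=cloud(n,d);m=optics.camera_model(n);print(n,m)
    np.save(f'{n}0.npy',P)
    for q in('gearbox','cover','fastener','slot','cover_front','cover_hinge','marker_mid','parts_brush_mid','spare_bearing_mid','outer_ring_mid'):
        for r in finder.boxes_of(n,q)[:1]:
            u,v=map(int,r['uv']);print(q,round(r['p'],2),u,v,P[v,u].round(3))
s=readout.sense();print(s)
E
```

```text
scene {'K': array([[486.22096914,   0.        , 323.80613231],
       [  0.        , 486.22096914, 240.41852535],
       [  0.        ,   0.        ,   1.        ]]), 'xyz': array([-0.01918867,  0.17517871,  0.64826766]), 'rotation': array([-0.21721486,  0.34435054,  0.7795826 , -0.4759111 ])}
gearbox 0.72 306 257 [ 0.551 -0.072  0.052]
cover 0.69 303 196 [ 0.494 -0.047  0.232]
fastener 0.55 308 211 [ 0.529 -0.069  0.172]
slot 0.86 311 211 [ 0.631 -0.121  0.081]
cover_front 0.6 306 197 [ 0.501 -0.054  0.223]
cover_hinge 0.7 300 197 [ 0.496 -0.043  0.23 ]
marker_mid 0.77 325 340 [ 0.401 -0.033  0.014]
spare_bearing_mid 0.87 243 307 [0.532 0.059 0.007]
outer_ring_mid 0.59 386 309 [ 0.422 -0.162 -0.003]
top {'K': array([[474.51009785,   0.        , 316.7559173 ],
       [  0.        , 474.51009785, 238.95577763],
       [  0.        ,   0.        ,   1.        ]]), 'xyz': array([ 0.42916133, -0.10426142,  0.91384711]), 'rotation': array([ 0.04720894, -0.04244024, -0.70433469,  0.7070239 ])}
gearbox 0.84 299 236 [ 0.521 -0.073  0.226]
cover 0.94 300 216 [ 0.559 -0.073  0.182]
fastener 0.
[... 424 characters left out ...]
0.61490359, -0.01257917,  1.42341531,  0.00807622,
        1.10341854, -0.04039053]), 'dq': array([ 1.38892515e-04, -1.59225717e-03, -7.67148533e-04, -8.97960232e-05,
       -3.43028921e-04,  2.09715469e-04,  2.08993822e-04]), 'joint_efforts': array([ 3.45203771e-04, -4.58830404e+01,  2.09006653e-01, -1.66032493e+01,
       -6.11823681e-02,  1.32641374e-02,  9.32896171e-06]), 'eef_pos': array([ 0.24761876, -0.60093763,  0.19383285]), 'tool_rot': array([ 9.80965413e-01,  1.94182531e-01,  1.17601352e-05, -5.12789603e-05]), 'force': array([ 0.30446856,  0.21872986, -0.10970766]), 'ft_torque': array([-0.02415498,  0.03582631,  0.02086475]), 'finger_force': 0.0, 'grip_width': 0.09302423515983423}
```

View pics/top0.png

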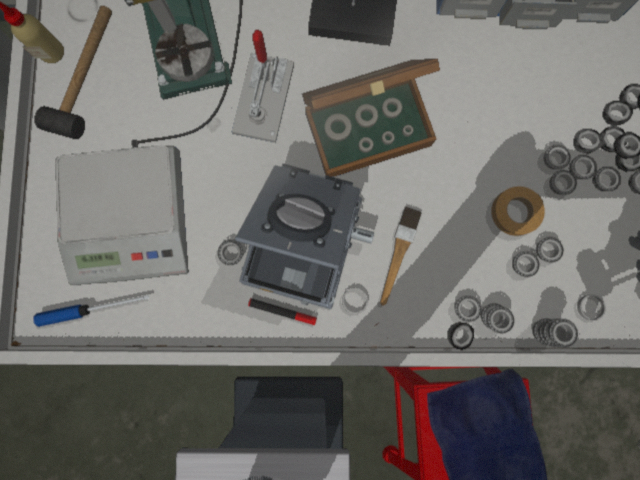

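The top picture shows the cover about 40° open, with its free edge near (240,245)–(340,268) and its hinge near (285,170)–(365,185). The fastener is at (302,212) with its slot roughly along the hinge. Next I'll fit the cover plane.

```bash
python3 - <<'E'
from h import *
P=np.load('top0.npy');
m=np.zeros((480,640),np.uint8);cv2.fillPoly(m,[np.array([[240,160],[375,175],[345,285],[225,250]])],1)
Q=P[(m>0)&(P[...,2]>0.105)];print(len(Q))
best=None;rng=np.random.default_rng(0)
for _ in range(500):
    a,b,c=Q[rng.choice(len(Q),3,False)];n=np.cross(b-a,c-a);l=np.linalg.norm(n)
    if l<1e-6: continue
    n/=l;k=abs((Q-a)@n)<.002
    if best is None or k.sum()>best.sum():best=k
I=Q[best];c=I.mean(0);n=np.linalg.svd(I-c,full_matrices=False)[2][2];n*=np.sign(n[2])
print('inl',len(I),'c',c,'n',n,'angle',np.arccos(n[2]),'yaw of tilt',np.degrees(np.arctan2(-n[1],-n[0])))
h=np.array([-n[1],n[0],0]);h/=np.linalg.norm(h) # hinge dir
# n tilts toward back? upper face normal leans +x (back)
f=np.cross(h,n);
print('hinge',h,'f',f)
# extents along f and h
a=(I-c)@f;b=(I-c)@h
print('f range',np.percentile(a,[.5,99.5]),'h range',np.percentile(b,[.5,99.5]))
for s,k in((a,f),):
    for e in np.percentile(a,[.5,99.5]): print('edge mid',c+e*f+h*np.percentile(b,[.5,99.5]).mean())
r=cv2.minAreaRect(np.c_[a,b].astype(np.float32));print(r)
T=P[(P[...,2]<.03)&(P[...,2]>-.03)];print('table z',np.median(T[:,2]))
p=cv2.imread('pics/top0.png');cv2.imwrite('pics/c0.png',cv2.resize(p[150:320,210:400],None,fx=4,fy=4,interpolation=cv2.INTER_CUBIC)[:600])
E
```

```text
8058
inl 5030 c [ 0.56191794 -0.07472505  0.17763256] n [ 0.64682445 -0.17852949  0.74144814] angle 0.7355703799355874 yaw of tilt 164.5700063045108
hinge [0.26606077 0.96395626 0.        ] f [ 0.71472358 -0.19727027 -0.67101017]
f range [-0.09122777  0.1072074 ] h range [-0.07599385  0.0776874 ]
edge mid [ 0.49694059 -0.05591227  0.23884732]
edge mid [ 0.63876689 -0.09505763  0.1056953 ]
((0.008466832339763641, 0.0009874850511550903), (0.20318596065044403, 0.15551090240478516), 0.0829458236694336)
table z 0.0006786122928414962
```

View pics/c0.png

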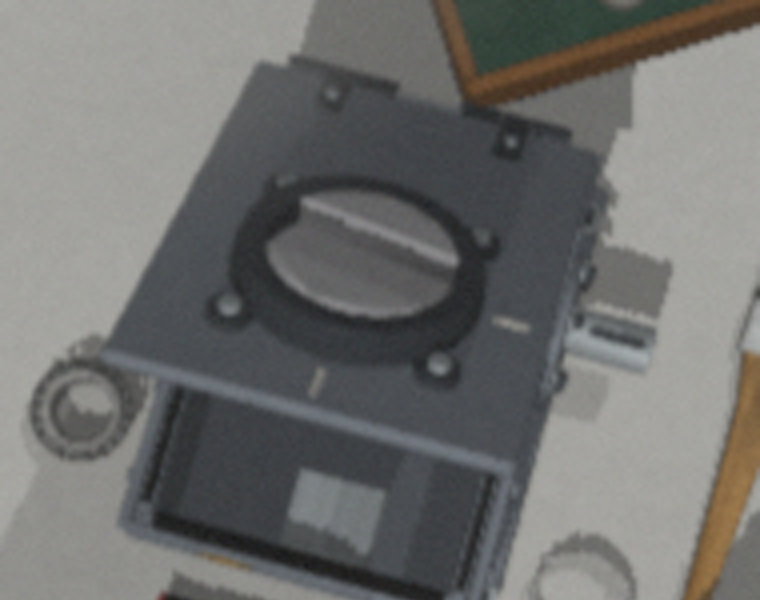

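play_rows(xyz=[[0,0,40],[0,0,80],[10,20,116],[30,60,116],[50,100,116],[70,140,116],[90,180,116],[110,220,116],[130,260,116],[145,295,116]], twist=[[0,0,7],[0,0,14],[0,0,21],[0,0,28],[0,0,35],[0,0,42],[0,0,49],[0,0,56],[0,0,63],[0,0,70]], hand=[0.46,0.46,0.46,0.46,0.46,0.46,0.46,0.46,0.46,0.46])

```text
t: 1.98
eef_pos: [0.3871, -0.3178, 0.3102]
tool_rot: [0.69, 0.724, -0.0, 0.0]
force: [1.4, -0.1, -1.4]
grip_width: 0.031
finger_force: 0.0
```

play_rows(xyz=[[12,25,0],[24,50,0],[36,75,0],[48,100,0],[60,125,0],[72,150,0],[84,175,0],[96,200,0],[108,225,0],[115,247,0]], twist=[[0,0,7],[0,0,14],[0,0,21],[0,0,28],[0,0,35],[0,0,42],[0,0,49],[0,0,56],[0,0,63],[0,0,70]], hand=[0.46,0.46,0.46,0.46,0.46,0.46,0.46,0.46,0.46,0.46])

```text
t: 2.82
eef_pos: [0.5023, -0.0709, 0.3101]
tool_rot: [0.15, 0.989, 0.0, 0.0]
force: [0.4, -0.6, 0.2]
grip_width: 0.0252
finger_force: 0.0
```

```bash
python3 - <<'E'
from h import *
s=readout.sense();print(s['t'],s['eef_pos'],s['joint_positions'],s['force'],s['grip_width']);R=Rot.from_quat(s['tool_rot']).as_matrix();print(R.round(3),np.degrees(np.arctan2(R[1,1],R[0,1])))
grab('scene','scene1')
E
```

```text
2.8167 [ 0.50231159 -0.07087841  0.31006596] [ 0.61656021  0.36245643 -0.74322369  1.62057154  0.25458515  1.25733986
  1.09723262] [ 0.35125918 -0.58829746  0.17582028] 0.02522023861791139
[[-0.955  0.296  0.001]
 [ 0.296  0.955  0.   ]
 [-0.001  0.001 -1.   ]] 72.78525042270735
```

View pics/scene1.png

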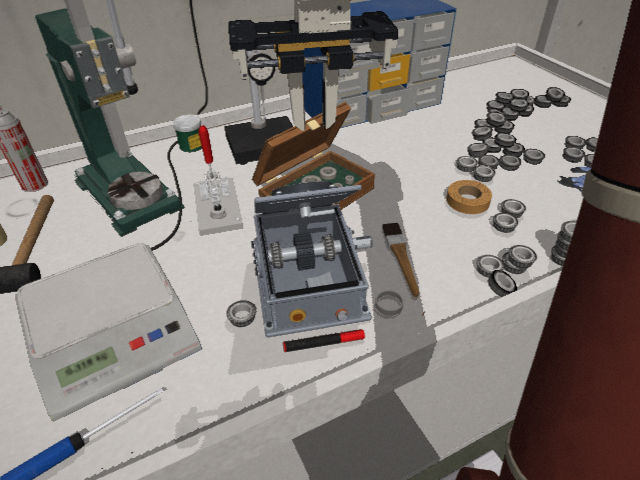

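Scene view: the gripper hangs above the cover, with its two fingertips at about (300,125) and (345,125). Next I'll lower to the front strip.

play_rows(xyz=[[0,0,-20],[0,0,-40],[0,0,-58],[0,0,-66],[0,0,-70],[0,0,-73],[0,0,-76],[0,0,-79],[0,0,-82],[-1,0,-84]], twist=[[0,0,2],[0,0,2],[0,0,2],[0,0,2],[0,0,2],[0,0,2],[0,0,2],[0,0,2],[0,0,2],[0,0,2]], hand=[0.46,0.46,0.46,0.46,0.46,0.46,0.46,0.46,0.46,0.46])

```text
t: 3.7
eef_pos: [0.5007, -0.0728, 0.2259]
tool_rot: [0.136, 0.991, -0.0, 0.0]
force: [0.2, -0.5, 0.1]
grip_width: 0.0251
finger_force: 0.0
```

```bash
cat >> h.py <<'E'
H=np.array([.646,-.097,.091]);X=np.array([.964,-.266,0]);Y=np.array([.266,.964,0])
def tcp():
    s=readout.sense();e=s['eef_pos'];R=Rot.from_quat(s['tool_rot']).as_matrix()
    print('t',s['t'],'eef',e.round(4),'boxX',((e-H)@X).round(4),'boxY',((e-H)@Y).round(4),'yaw',np.degrees(np.arctan2(R[1,1],R[0,1])).round(1),'F',s['force'].round(1),s['ft_torque'].round(2),'q7',s['joint_positions'][6].round(2))
def cover(n):
    p,d=grab(n);P=cloud(n,d)-H
    B=np.stack([P@X,P@Y,P[...,2]],-1)
    return p,B
E
python3 - <<'E'
from h import *
tcp()
p,d=grab('scene','scene2');p,d=grab('top','top2')
P=cloud('top',d)-H;x=P@X;y=P@Y;z=P[...,2]
for y0 in(-.07,.06,.07):
  for x0 in np.arange(-.17,-.0,.02):
    k=(abs(y-y0)<.006)&(abs(x-x0)<.006)
    if k.any():print(y0,x0.round(2),np.median(z[k]).round(3),'expect',(np.tan(.7356)*-x0+.004/np.cos(.7356)).round(3))
a=cv2.imread('pics/top2.png')[140:340,200:400];b=cv2.imread('pics/scene2.png')[140:340,220:420]
cv2.imwrite('pics/c2.png',cv2.resize(np.hstack([a,b]),(800,400)))
E
```

```text
t 3.7 eef [ 0.5007 -0.0728  0.2259] boxX -0.1465 boxY -0.0153 yaw 74.4 F [ 0.2 -0.5  0.1] [-0.01 -0.13 -0.  ] q7 1.06
-0.07 -0.17 0.531 expect 0.159
-0.07 -0.15 0.487 expect 0.141
-0.07 -0.13 0.286 expect 0.123
-0.07 -0.09 0.086 expect 0.087
-0.07 -0.07 0.071 expect 0.069
-0.07 -0.05 0.053 expect 0.051
-0.07 -0.03 0.035 expect 0.033
-0.07 -0.01 0.018 expect 0.014
0.07 -0.17 0.287 expect 0.159
```

View pics/c2.png

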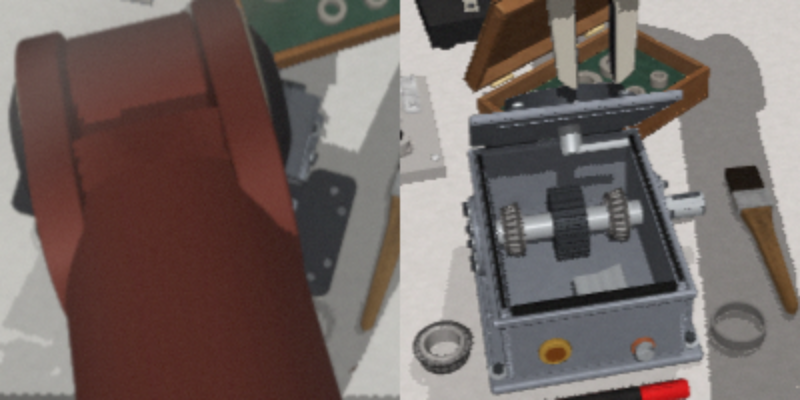

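```bash
python3 - <<'E'
from h import *
m=optics.camera_model('scene');K=m['K'];R=Rot.from_quat(m['rotation']).as_matrix()
def pj(w):
    c=R.T@(np.array(w)-m['xyz']);return np.round([K[0,2]+K[0,0]*c[0]/-c[2],K[1,2]+K[1,1]*c[1]/c[2]],1)
e=readout.sense()['eef_pos'];print('tcp',pj(e),[pj(e+s*Y*w) for s in(-1,1) for w in(.0125,.03)])
th=.7356
for r in(.214,.2,.188,.138):
    print(r,[pj(H-X*(r*np.cos(th)-.004*np.sin(th))+np.array([0,0,r*np.sin(th)+.004*np.cos(th)])+Y*y) for y in(-.078,0,.078)])
a=cv2.imread('pics/scene2.png')[160:220,240:360];cv2.imwrite('pics/c3.png',cv2.resize(a,(800,400),interpolation=cv2.INTER_CUBIC))
E
```

```text
tcp [317.4 192.3] [array([325.7, 191.2]), array([337.4, 189.7]), array([309. , 193.4]), array([297.1, 195. ])]
0.214 [array([360.8, 183.8]), array([307.8, 190.6]), array([253.1, 197.7])]
0.2 [array([358.7, 185. ]), array([306.7, 191.7]), array([253.1, 198.6])]
0.188 [array([357., 186.]), array([305.9, 192.7]), array([253.2, 199.5])]
0.138 [array([350.5, 189.9]), array([302.6, 196.2]), array([253.3, 202.6])]
```

View pics/c3.png

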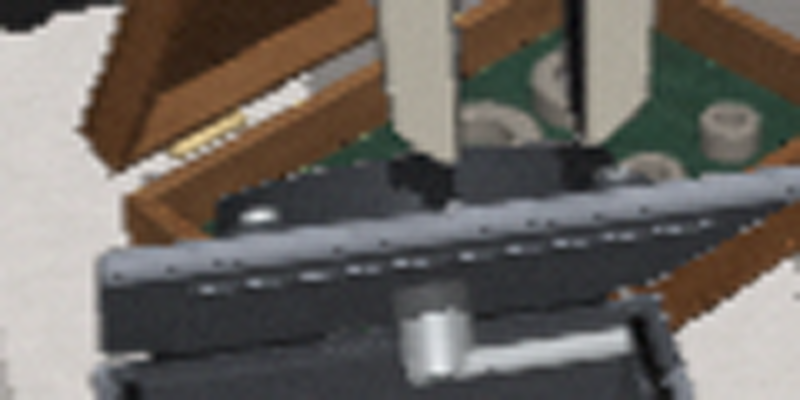

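The fingertips taper and sit just behind the front edge at mid-width, touching or nearly touching the strip, so I'll push along the arc.

play_rows(xyz=[[2,7,0],[4,15,0],[2,15,-3],[-1,16,-7],[-5,17,-12],[-9,18,-17],[-13,19,-22],[-17,20,-27],[-20,21,-31],[-23,22,-35]], twist=[[0,0,0],[0,0,0],[0,0,0],[0,0,0],[0,0,0],[0,0,0],[0,0,0],[0,0,0],[0,0,0],[0,0,0]], hand=[0.46,0.46,0.46,0.46,0.46,0.46,0.46,0.46,0.46,0.46])

```text
t: 4.63
eef_pos: [0.4771, -0.0507, 0.1904]
tool_rot: [0.136, 0.991, -0.0, 0.0]
force: [-0.0, -0.3, 1.2]
grip_width: 0.0253
finger_force: 0.6
```

```bash
python3 - <<'E'
from h import *
tcp()
grab('scene','scene4')
a=cv2.imread('pics/scene4.png')[140:290,220:420];cv2.imwrite('pics/c4.png',cv2.resize(a,(800,600),interpolation=cv2.INTER_CUBIC))
E
```

```text
t 4.6333 eef [ 0.4771 -0.0507  0.1904] boxX -0.1751 boxY -0.0003 yaw 74.4 F [-0.  -0.3  1.2] [ 0.17 -0.28  0.  ] q7 0.99
```

View pics/c4.png

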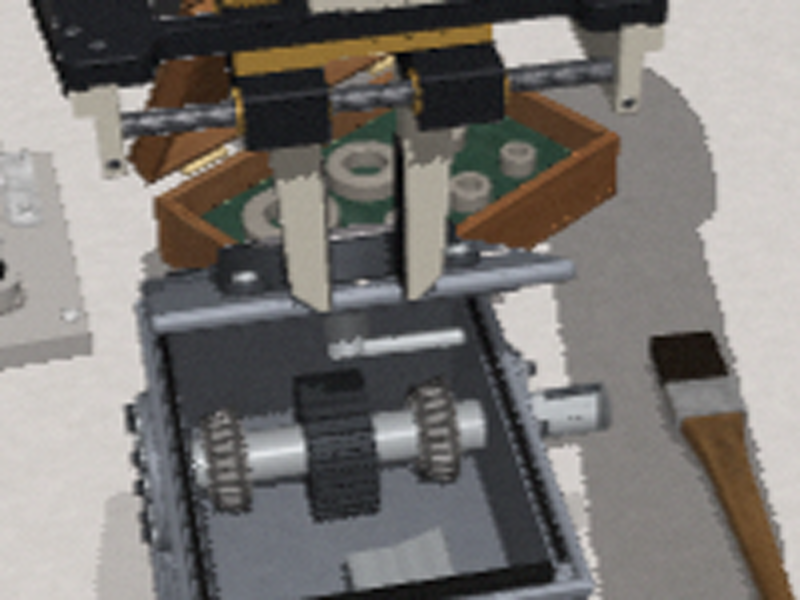

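```bash
cat >> h.py <<'E'
m=optics.camera_model('scene');K=m['K'];RR=Rot.from_quat(m['rotation']).as_matrix()
def pj(w):
    c=RR.T@(np.array(w)-m['xyz']);return np.round([K[0,2]+K[0,0]*c[0]/-c[2],K[1,2]+K[1,1]*c[1]/c[2]],1)
def cv(r,y,th,n=.004): return H-X*(r*np.cos(th)-n*np.sin(th))+np.array([0,0,r*np.sin(th)+n*np.cos(th)])+Y*y
E
python3 - <<'E'
from h import *
for th in(.4,.45,.5,.55,.6,.65,.7356):print(th,[pj(cv(.214,y,th)).tolist() for y in(-.078,0,.078)],cv(.214,0,th))
e=readout.sense()['eef_pos'];print([pj(e+s*Y*w).tolist() for s in(-1,1) for w in(.0125,.0)])
E
```

```text
0.4 [[366.0, 232.3], [313.9, 239.8], [260.2, 247.5]] [ 0.4574904  -0.04498387  0.17801977]
0.45 [[365.5, 225.3], [313.2, 232.7], [259.2, 240.3]] [ 0.46191859 -0.04620575  0.18768441]
0.5 [[364.9, 218.2], [312.3, 225.5], [258.2, 233.1]] [ 0.46680689 -0.0475546   0.1971074 ]
0.55 [[364.2, 211.0], [311.5, 218.2], [257.1, 225.6]] [ 0.47214308 -0.04902703  0.20626517]
0.6 [[363.4, 203.7], [310.5, 210.8], [256.0, 218.1]] [ 0.47791383 -0.05061938  0.21513483]
0.65 [[362.5, 196.3], [309.6, 203.4], [255.0, 210.6]] [ 0.4841047  -0.05232764  0.22369423]
0.7356 [[360.8, 183.8], [307.8, 190.6], [253.1, 197.7]] [ 0.49563381 -0.05550892  0.23756659]
[[320.1, 224.0], [311.7, 225.2], [303.3, 226.3], [311.7, 225.2]]
```

```bash
python3 - <<'E'
from h import *
tcp()
p,d=grab('scene');P=cloud('scene',d)-H
B=np.stack([P@X,P@Y,P[...,2]],-1)*1000
for u in(298,300,323):
  for v in range(200,226,2):print(u,v,B[v,u].round(0),p[v,u])
for u,v in((265,217),(280,214),(340,209),(355,207)):
  print(u,[(v+k,B[v+k,u].round(0).tolist()) for k in(-3,0,3)])
E
```

```text
t 4.6833 eef [ 0.4759 -0.0508  0.1897] boxX -0.1763 boxY -0.0007 yaw 74.4 F [-0.7  1.2 -0. ] [ 0.11 -0.2  -0.02] q7 0.99
298 200 [-184.   18.  154.] [170 166 154]
298 202 [-185.   19.  151.] [172 166 155]
298 204 [-185.   19.  148.] [171 166 155]
298 206 [-184.   19.  143.] [173 166 156]
298 208 [-184.   19.  140.] [173 168 157]
298 210 [-185.   19.  137.] [174 168 156]
298 212 [-184.   19.  133.] [171 164 153]
298 214 [-183.   19.  129.] [173 168 157]
298 216 [-184.   20.  126.] [172 166 156]
298 218 [-177.   19.  116.] [59 58 64]
298 220 [-10.  -1. -26.] [55 55 58]
298 222 [ -9.  -1. -31.] [58 58 62]
298 224 [-10.  -1. -36.] [57 61 64]
300 200 [-185.   16.  154.] [174 169 155]
300 202 [-185.   16.  151.] [171 167 153]
300 204 [-185.   16.  147.] [172 166 154]
300 206 [-185.   16.  144.] [170 165 153]
300 208 [-185.   16.  140.] [174 169 157]
300 210 [-186.   17.  137.] [174 170 157]
300 212 [-184.   16.  132.] [172 166 155]
300 214 [-185.   17.  129.] [174 169 156]
300 216 [-185.   17.  126.] [173 166 155]
300 218 [-185.   17.  123.] [124 121 115]
300 220 [ -7.  -6. -29.] [54 58 58
[... 283 characters left out ...]

323 210 [-186.  -16.  132.] [173 167 154]
323 212 [-185.  -16.  128.] [170 165 152]
323 214 [-184.  -16.  123.] [172 167 154]
323 216 [-167.  -19.  105.] [59 59 65]
323 218 [ -9. -50. -30.] [60 62 65]
323 220 [-11. -49. -33.] [60 61 66]
323 222 [-10. -49. -40.] [59 61 64]
323 224 [-134.  -26.   61.] [172 173 177]
265 [(214, [-115.0, 63.0, 83.0]), (217, [-161.0, 65.0, 113.0]), (220, [-174.0, 66.0, 118.0])]
280 [(211, [-146.0, 41.0, 109.0]), (214, [-152.0, 42.0, 108.0]), (217, [-174.0, 44.0, 120.0])]
340 [(206, [-146.0, -50.0, 103.0]), (209, [-174.0, -43.0, 120.0]), (212, [-178.0, -42.0, 117.0])]
355 [(204, [-147.0, -73.0, 103.0]), (207, [-176.0, -65.0, 121.0]), (210, [-178.0, -65.0, 118.0])]
```

Depth shows the real fingertip bottom at about 0.213 m while the readout says 0.190, so the tip sits about 21 mm higher than the readout. The front face also overhangs the cover edge by about 8 mm. I'll shift back onto the strip and go on.

play_rows(xyz=[[0,0,6],[7,-2,6],[14,-4,5],[14,-4,2],[11,-3,-4],[8,-2,-10],[5,-1,-16],[1,0,-22],[-2,1,-28],[-5,1,-35]], twist=[[0,0,0],[0,0,0],[0,0,0],[0,0,0],[0,0,0],[0,0,0],[0,0,0],[0,0,0],[0,0,0],[0,0,0]], hand=[0.46,0.46,0.46,0.46,0.46,0.46,0.46,0.46,0.46,0.46])

```text
t: 5.57
eef_pos: [0.4718, -0.0491, 0.1553]
tool_rot: [0.136, 0.991, 0.0, -0.0]
force: [-0.4, 0.2, 0.4]
grip_width: 0.025
finger_force: 0.5
```

```bash
python3 - <<'E'
from h import *
tcp()
p,d=grab('scene','s5');P=cloud('scene',d)-H
B=np.stack([P@X,P@Y,P[...,2]],-1)*1000
k=(abs(B[...,1])>35)&(abs(B[...,1])<70)&(B[...,0]<-150)&(B[...,0]>-225)&(B[...,2]>20)
h=B[k];print(len(h),h[h[:,0]<np.percentile(h[:,0],20)].mean(0),np.percentile(h[:,2],[50,80,95]))
k=(abs(B[...,1])<30)&(p.min(-1)>140)&(B[...,2]>20)&(B[...,0]<-150);f=B[k];print('finger',len(f),np.percentile(f,[1,5,50],axis=0).round(0))
cv2.imwrite('pics/c5.png',cv2.resize(p[180:300,230:390,::-1],(800,600)))
E
```

```text
t 5.5667 eef [ 0.4718 -0.0491  0.1553] boxX -0.1807 boxY -0.0002 yaw 74.4 F [-0.4  0.2  0.4] [ 0.16 -0.21 -0.03] q7 0.94
4021 [-212.38529657    3.68206891  278.21120601] [214.20934232 390.55783915 408.33336072]
finger 1377 [[-217.  -29.   85.]
 [-216.  -27.   89.]
 [-202.   -6.  220.]]
```

View pics/c5.png

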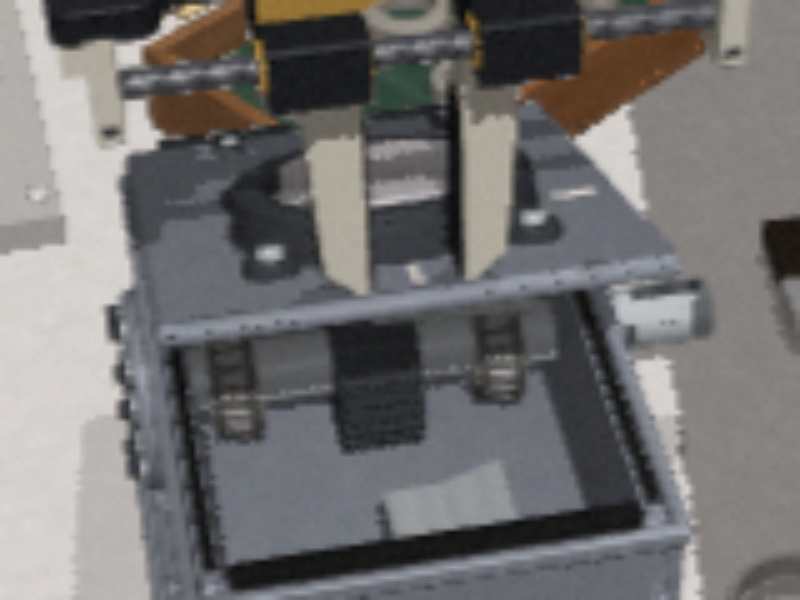

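The picture shows the fingertips on the plain strip at (365,290) and (475,275), with the cover about half shut. I'll keep going.

play_rows(xyz=[[-3,1,-7],[-5,1,-14],[-8,2,-21],[-10,3,-29],[-12,3,-37],[-13,4,-42],[-14,4,-47],[-15,4,-52],[-16,4,-56],[-16,4,-60]], twist=[[0,0,0],[0,0,0],[0,0,0],[0,0,0],[0,0,0],[0,0,0],[0,0,0],[0,0,0],[0,0,0],[0,0,0]], hand=[0.46,0.46,0.46,0.46,0.46,0.46,0.46,0.46,0.46,0.46])

```text
t: 6.45
eef_pos: [0.4563, -0.0455, 0.0955]
tool_rot: [0.136, 0.991, 0.0, -0.0]
force: [-1.0, 1.0, 1.9]
grip_width: 0.0251
finger_force: 0.4
```

play_rows(xyz=[[0,0,-3],[0,0,-6],[-1,0,-9],[-1,0,-12],[-1,0,-15],[-1,0,-17],[-1,0,-19],[-1,0,-20],[-1,0,-20]], twist=[[0,0,0],[0,0,0],[0,0,0],[0,0,0],[0,0,0],[0,0,0],[0,0,0],[0,0,0],[0,0,0]], hand=[0.46,0.46,0.46,0.46,0.46,0.46,0.46,0.46,0.46])

```text
t: 7.2
eef_pos: [0.4553, -0.0458, 0.0756]
tool_rot: [0.136, 0.991, -0.0, -0.0]
force: [0.4, -0.4, 0.4]
grip_width: 0.0251
finger_force: 0.0
```

```bash
cat >> h.py <<'E'
def theta(n,save=None):
    p,d=grab(n,save);P=cloud(n,d)-H
    B=np.stack([P@X,P@Y,P[...,2]],-1)*1000
    for lo,hi in((60,72),(-72,-60)):
        k=(B[...,1]>lo)&(B[...,1]<hi)&(B[...,0]>-205)&(B[...,0]<-40)&(B[...,2]<60)&(B[...,2]>-8)
        q=B[k]
        if len(q)<20: print(n,'few',len(q));continue
        c=np.polyfit(q[:,0],q[:,2],1)
        for _ in range(4):
            r=q[:,2]-np.polyval(c,q[:,0]);c=np.polyfit(q[abs(r)<6,0],q[abs(r)<6,2],1)
        print(n,lo,len(q),'theta',-np.arctan(c[0]).round(4),'z@hinge',c[1].round(1),'z@-200',np.polyval(c,-200).round(1))
    return p,B
E
python3 - <<'E'
from h import *
tcp()
for n in('scene','top'): p,B=theta(n,n+'6')
E
```

```text
t 7.2 eef [ 0.4553 -0.0458  0.0756] boxX -0.1975 boxY -0.0014 yaw 74.4 F [ 0.4 -0.4  0.4] [ 0.02 -0.12  0.01] q7 0.81
scene 60 296 theta 0.0257 z@hinge 2.3 z@-200 7.4
scene -72 220 theta 0.0258 z@hinge 2.1 z@-200 7.3
top 60 326 theta 0.0224 z@hinge 4.4 z@-200 8.9
top -72 502 theta 0.0218 z@hinge 4.7 z@-200 9.0
```

play_rows(xyz=[[0,0,-2],[0,0,-4],[0,0,-5],[0,0,-5],[0,0,0],[0,0,15],[0,0,35],[0,0,60]], twist=[[0,0,0],[0,0,0],[0,0,0],[0,0,0],[0,0,0],[0,0,0],[0,0,0],[0,0,0]], hand=[0.46,0.46,0.46,0.46,0.46,0.46,0.46,0.46])

```text
t: 7.97
eef_pos: [0.4542, -0.0458, 0.1357]
tool_rot: [0.136, 0.991, 0.0, -0.002]
force: [0.4, -0.6, -0.3]
grip_width: 0.0253
finger_force: 0.0
```

```bash
python3 - <<'E'
from h import *
tcp()
for n in('top','scene'): p,B=theta(n,n+'7')
# rotor region in scene: light rotor top height ~ +21 mm above axis; map to box-frame ortho image
I=np.zeros((480,480,3),np.uint8);Z=np.zeros((480,480),np.float32)
for dy in(0,):
  k=(B[...,2]<40)&(B[...,2]>-5)
  x,y,z=B[k].T;c=p[k][:,::-1]
  u=(240-y*4).astype(int);v=((-138-x)*4*-1);v=(240-(x+138)*4).astype(int)
  o=(u>3)&(u<476)&(v>3)&(v<476)
  for a,b,col in zip(u[o],v[o],c[o]): I[b-3:b+4,a-3:a+4]=col
cv2.circle(I,(240,240),150,(0,0,255),1);cv2.circle(I,(240,240),200,(0,255,0),1)
cv2.imwrite('pics/c7.png',np.hstack([I,cv2.resize(p[200:280,270:330,::-1],(320,480))]))
E
```

```text
t 7.9667 eef [ 0.4542 -0.0458  0.1357] boxX -0.1985 boxY -0.0016 yaw 74.4 F [ 0.4 -0.6 -0.3] [-0.04 -0.15  0.04] q7 0.91
top 60 221 theta 0.0157 z@hinge 4.7 z@-200 7.8
top -72 487 theta 0.0214 z@hinge 4.1 z@-200 8.3
scene 60 494 theta 0.0191 z@hinge 2.5 z@-200 6.3
scene -72 443 theta 0.0183 z@hinge 2.4 z@-200 6.1
```

View pics/c7.png

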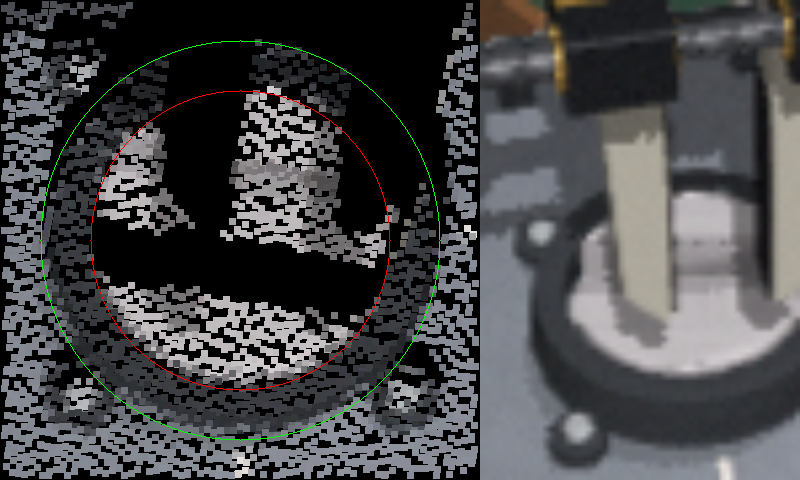

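The rectified view confirms the fastener at its predicted place, with the circles matching the rotor and bezel. The slot is about 8° clockwise, its front edge running (115,280)–(365,315), and the cover rests at about 0.02 rad. I'll enter the slot.

play_rows(xyz=[[15,-4,5],[35,-9,5],[55,-14,5],[59,-14.5,0],[59,-14.5,-8],[59,-14.5,-18],[59,-14.5,-28],[59,-14.5,-38],[59,-14.5,-46],[59,-14.5,-48]], twist=[[0,0,-4],[0,0,-8],[0,0,-8],[0,0,-8],[0,0,-8],[0,0,-8],[0,0,-8],[0,0,-8],[0,0,-8],[0,0,-8]], hand=[0.23,0.23,0.23,0.23,0.23,0.23,0.23,0.23,0.23,0.23])

```text
t: 8.9
eef_pos: [0.5126, -0.0602, 0.086]
tool_rot: [0.204, 0.979, -0.0, -0.002]
force: [0.1, 0.1, 0.6]
grip_width: 0.0361
finger_force: 0.0
```

```bash
python3 - <<'E'
from h import *
tcp();print(readout.sense()['grip_width'])
E
```

```text
t 8.9 eef [ 0.5126 -0.0602  0.086 ] boxX -0.1384 boxY 0.0 yaw 66.4 F [0.1 0.1 0.6] [ 0.02 -0.12 -0.04] q7 0.77
0.03607283786313894
```

No force, and the tip is below the rotor top, so it's in the slot. I'll press down to the floor.

play_rows(xyz=[[0,0,-2],[0,0,-4],[0,0,-5],[0,0,-6],[0,0,-7],[0,0,-8],[0,0,-9],[0,0,-10],[0,0,-10]], twist=[[0,0,0],[0,0,0],[0,0,0],[0,0,0],[0,0,0],[0,0,0],[0,0,0],[0,0,0],[0,0,0]], hand=[0.23,0.23,0.23,0.23,0.23,0.23,0.23,0.23,0.23])

```text
t: 9.65
eef_pos: [0.5143, -0.0603, 0.0777]
tool_rot: [0.205, 0.979, -0.0, -0.0]
force: [-0.1, 0.4, -0.2]
grip_width: 0.0358
finger_force: 0.0
```

play_rows(xyz=[[0,0,-1],[0,0,-2],[0,0,-3],[0,0,-4],[0,0,-5],[0,0,-5]], twist=[[0,0,0],[0,0,0],[0,0,0],[0,0,0],[0,0,0],[0,0,0]], hand=[0.23,0.23,0.23,0.23,0.23,0.23])

```text
t: 10.15
eef_pos: [0.5144, -0.0602, 0.0741]
tool_rot: [0.205, 0.979, -0.001, 0.0]
force: [-2.2, -1.2, 9.5]
grip_width: 0.0359
finger_force: 4.8
```

Pressing with 9.5 N. Now I'll turn clockwise.

play_rows(xyz=[[0,0,-1],[0,0,-1],[0,0,-1],[0,0,-1],[0,0,-1],[0,0,-1],[0,0,-1],[0,0,-1],[0,0,-1],[0,0,-1]], twist=[[0,0,-5],[0,0,-10],[0,0,-15],[0,0,-20],[0,0,-25],[0,0,-30],[0,0,-35],[0,0,-40],[0,0,-45],[0,0,-50]], hand=[0.23,0.23,0.23,0.23,0.23,0.23,0.23,0.23,0.23,0.23])

```text
t: 10.98
eef_pos: [0.5156, -0.0609, 0.0735]
tool_rot: [0.601, 0.799, 0.0, 0.002]
force: [-1.6, -0.3, 9.0]
grip_width: 0.0358
finger_force: 4.5
```

```bash
python3 - <<'E'
from h import *
tcp();p,B=theta('scene')
E
```

```text
t 10.9833 eef [ 0.5156 -0.0609  0.0735] boxX -0.1353 boxY 0.0001 yaw 16.2 F [-1.6 -0.3  9. ] [-0.33  0.24  0.09] q7 0.09
scene 60 502 theta 0.0008 z@hinge 2.4 z@-200 2.6
scene -72 280 theta -0.0021 z@hinge 2.9 z@-200 2.4
```

play_rows(xyz=[[-1,0,-1],[-2,0.5,-1],[-2,0.5,-1],[-2,0.5,-1],[-2,0.5,-1],[-2,0.5,-1],[-2,0.5,-1],[-2,0.5,-1],[-2,0.5,-1]], twist=[[0,0,-5],[0,0,-10],[0,0,-15],[0,0,-20],[0,0,-25],[0,0,-30],[0,0,-35],[0,0,-40],[0,0,-45]], hand=[0.23,0.23,0.23,0.23,0.23,0.23,0.23,0.23,0.23])

```text
t: 11.78
eef_pos: [0.5149, -0.0622, 0.0734]
tool_rot: [0.861, 0.508, 0.002, 0.003]
force: [0.9, -2.3, 13.1]
grip_width: 0.0359
finger_force: 8.4
```

```bash
python3 - <<'E'
from h import *
tcp();p,B=theta('scene')
E
```

```text
t 11.7833 eef [ 0.5149 -0.0622  0.0734] boxX -0.1356 boxY -0.0013 yaw -28.9 F [ 0.9 -2.3 13.1] [-0.44  0.13  0.3 ] q7 -0.5
scene 60 503 theta 0.0003 z@hinge 2.5 z@-200 2.6
scene -72 473 theta -0.0005 z@hinge 2.4 z@-200 2.3
```

play_rows(xyz=[[0,0,0],[0,0,0],[0,0,0],[0,0,0],[0,0,0]], twist=[[0,0,-4],[0,0,-8],[0,0,-12],[0,0,-15],[0,0,-15]], hand=[0.23,0.23,0.23,0.23,0.23])

```text
t: 12.25
eef_pos: [0.515, -0.0621, 0.0734]
tool_rot: [0.909, 0.417, -0.001, 0.007]
force: [-1.6, -8.8, 14.1]
grip_width: 0.037
finger_force: 107.3
```

```bash
python3 - <<'E'
from h import *
tcp()
E
```

```text
t 12.25 eef [ 0.515  -0.0621  0.0734] boxX -0.1356 boxY -0.0012 yaw -40.8 F [-1.6 -8.8 14.1] [-1.69  0.61  7.74] q7 -0.66
```

The torque jumped to 7.7 N m, so it's at the hard stop. I'll unwind into the free play and lift out.

play_rows(xyz=[[0,0,0],[0,0,0],[0,0,0],[0,0,4],[0,0,10],[0,0,20],[0,0,40],[0,0,70],[0,0,100],[0,0,100]], twist=[[0,0,6],[0,0,13],[0,0,19],[0,0,19],[0,0,19],[0,0,19],[0,0,19],[0,0,19],[0,0,19],[0,0,19]], hand=[0.23,0.23,0.23,0.23,0.23,0.23,0.23,0.23,0.23,0.23])

```text
t: 13.08
eef_pos: [0.5162, -0.0597, 0.1766]
tool_rot: [0.842, 0.54, 0.005, 0.003]
force: [0.8, -1.7, 0.8]
grip_width: 0.0357
finger_force: 0.0
```

```bash
python3 - <<'E'
from h import *
tcp();p,B=theta('scene','scene9')
I=np.zeros((480,480,3),np.uint8)
k=(B[...,2]<40)&(B[...,2]>-5)
x,y,z=B[k].T;c=p[k][:,::-1]
u=(240-y*4).astype(int);v=(240-(x+138)*4).astype(int);o=(u>3)&(u<476)&(v>3)&(v<476)
for a,b,col in zip(u[o],v[o],c[o]): I[b-3:b+4,a-3:a+4]=col
cv2.imwrite('pics/c9.png',np.hstack([I,cv2.resize(p[200:280,270:330,::-1],(320,480))]))
E
```

```text
t 13.0833 eef [ 0.5162 -0.0597  0.1766] boxX -0.135 boxY 0.0014 yaw -24.6 F [ 0.8 -1.7  0.8] [-0.05 -0.11 -0.01] q7 -0.42
scene 60 502 theta 0.0026 z@hinge 2.7 z@-200 3.2
scene -72 464 theta 0.0048 z@hinge 2.2 z@-200 3.2
```

View pics/c9.png

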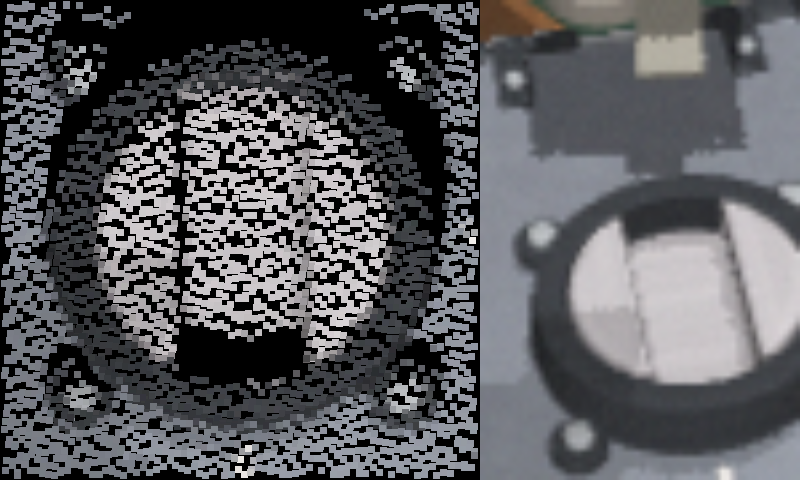

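The slot now points straight at the front edge, its walls vertical at about x=180 and x=305 in the rectified view. The cover is flat at about 0.003 rad and the fingers are clear, so I'll hand in.

```bash
python3 -c "
from workcell import ticket
print(ticket.hand_in())"
```

```text
the job is handed in; nothing more can be done
None
```

The gearbox cover is shut and locked: the fastener is turned to its stop, the cover measures about 0.003 rad from flat, the arm is clear, and the job is handed in with no verdict returned.

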